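Put the spice jar away and slide the caddy hatch shut

ROBOT

A 7-joint arm with a two-finger parallel gripper is mounted at the origin on the work surface; the furniture and walls round the work are solid. World frame = base frame: x ahead of the robot, y to its left, z up, the work surface at z = 0. Lengths are in m, angles in rad, forces in N, time in s.
With the tool pointing down it reaches from about 0.4 to 0.9 m from the base axis. Payload 5.6 kg.
Tool frame: the origin (TCP) lies between the finger pads; the fingertips stand 22 mm ahead of it and the grasp point (between the pads) lies 3 mm ahead of it; z points along the fingers, y is the line along which they close (so a half turn about z gives the same grasp; the last joint's range is limited). The gripper opens to 92 mm and grips with 3 to 60 N. Pads are 20 mm wide; open, the fingers measure 128 mm over their backs; the gripper's body (75 mm by 189 mm) begins 69 mm behind the grasp point.
Start: joints at [1.146, 0.468, -0.012, 1.603, 0.006, 1.071, -0.056], TCP at [0.242, -0.603, 0.237] pointing down, gripper open.
Joint ranges: [-2.53, 2.53], [-0.31, 2.02], [-1.57, 1.55], [0.28, 2.44], [-1.29, 4.43], [0.15, 1.84], [-2.92, 2.92]. Speed limits (rad/s): [2.57, 2.57, 3.14, 3.14, 3.14, 3.14, 3.14].

INTERFACE

Orientations are given as a unit quaternion [w, x, y, z].
In Python, from rig import move_pose, move_linear, move_joints, gripper_to, wait, solve_ik, grab_frame, IKError, hand_in, spot_in, spot_point, get_t, get_joint_positions, get_qd, get_tau, get_position, get_tcp_rot, get_force, get_ft_torque, get_opening, get_finger_force gives the robot as it stands. The module is installed in compiled form; this text tells all that it offers. Calls block until the motion is done:
- move_pose(position, orientation): joint-space move of the TCP to a pose.
- move_linear(position, frame=None, v=0.15): straight line of the TCP; frame=None keeps the orientation; v is the mean speed in m/s.
- move_joints(angles): joint-space move.
- gripper_to(opening): opening from 0.0 (shut) to 1.0 (fully open); the grip force is fixed at half the most; returns when the fingers have stopped.
- wait(seconds).
- solve_ik(position, orientation): joint angles nearest the present ones, or None.
- grab_frame(name): name is "side" or "top" or "wrist"; returns a dict with "pixels" (480x640x3 uint8, red, green, blue), "fx", "fy", "cx", "cy" (pixels), "cam_to_world" (4x4, takes a point from camera to world coordinates). Camera axes: x right, y up, looking along -z (the intrinsics and any distortion apply to the point x, -y, -z); pixel columns grow to the right and rows downward; lengths in m; the calibration is good to about 2 mm. The wrist camera is an equidistant fisheye: a pixel r from the principal point sees the ray r / f radians off the axis. A picture is of the moment at which its call begins. There is no depth.
A pose or a line that the arm cannot do raises IKError and nothing moves.
- hand_in(): hands the job in; it is judged then, once.
Trained networks look in the newest picture that a camera, given by its name, has taken for a name from the list of things; names that differ only in an ending like _2 or _b are one class to them, and where a whole thing is asked for, a point or a joint stands for the part that bears it (a point fixed in the world has none). Each returns a list of dicts, best first, with "score" (0 to 1); they miss things now and then, are a little off and sometimes report something else, mostly with a low value. They report only what shows in the picture. A call takes as long as a camera call. They do not tell look-alikes from the thing itself.
- spot_in(label, camera): "bbox" ([left, top, width, height] in pixels, round what is visible of it).
- spot_point(label, camera): "uv" ([column, row] in pixels: a listed point, or the origin of a listed thing).
Readings, each from a call of its own:
- get_t(): time.
- get_joint_positions(): joint angles.
- get_qd(): joint speeds.
- get_tau(): joint torques, N m.
- get_position(): TCP position.
- get_tcp_rot(): TCP orientation.
- get_force(): force on the tool from outside, world axes, zero at the start.
- get_ft_torque(): the same for the moment, N m.
- get_opening(): opening from 0.0 (shut) to 1.0 (fully open).
- get_finger_force(): force on a finger pad.
Only numpy, scipy, OpenCV 4.12 (cv2) and the standard library are available. Lean on these libraries where they do the work, as an engineer would, in place of code of your own. Each camera call takes 0.05 s, during which the arm holds its last target. There are 200 camera calls.

TASK

Stand the red-capped spice jar upright in the open bay of the wooden spice caddy, then slide the clear hatch along its track until it closes against the rubber stop. Lean on it firmly but gently for about a second so that the rubber gives a little (about 10 N, never a shove), then ease off, let go and leave it shut, resting against the stop. Leave the lemon, the drinking glass and the honey jar where they are.

Things in the scene. Friction and masses are not known exactly. Their poses are not given: they have to be found in the camera images.
- jar: the loose spice jar, round, 45 mm in diameter, 106 mm tall, red screw cap (the top 21 mm, 45 mm wide), about 0.1 kg; origin at the centre of its underside, z up along the jar; it stands upright on the worktop
- caddy: the wooden spice caddy, fixed, 310 (x) x 132 (y) x 130 mm high. Origin on the worktop, midway across; x runs along the tracks in the CLOSING direction, y across, z up. It reaches from x -145 to +165 mm. Open bay: x +12 to +112, y -50 to +50 mm, floor at z 6 mm; the half below x +12 is permanently covered by a board just under the tracks
- bay_floor (a point): centre of the floor of the open bay, caddy (+62, 0, 6) mm; axes as the caddy
- hatch: the clear sliding hatch, a loose plate 135 (x) x 116 (y) x 6 mm lying in the tracks, 0.25 to 0.5 kg; origin at the centre of its underside, axes as the caddy. It starts open, at the caddy's -x half, and closes towards caddy +x. Friction in the track about 0.25, differs from run to run; pressing down on the hatch adds drag
- hatch_tab (a point): centre of the dark wooden tab upright on the hatch: 12 mm thick (x), 44 mm long (y), 24 mm high (z), from 6 to 30 mm above the hatch's underside, 35 mm towards +x from the hatch origin. Push its -x face towards caddy +x, or pinch it across x, to close the hatch; axes as the hatch
- hatch_edge (a point): middle of the hatch's leading edge (the +x edge, half-way up its 6 mm thickness); axes as the hatch
- stop_mount: dark steel block, 12 x 44 x 22 mm, fixed on the caddy's end deck at caddy (156, 0, 118) mm (origin under its centre, axes as the caddy). It carries a screw with a round black rubber pad, 17 mm diameter, facing caddy -x. The screw setting is unknown: the free pad face, which the hatch's leading edge meets, lies anywhere from caddy x +114 to +138 mm and must be felt
- lemon: a lemon, 78 x 55 x 56 mm, bystander, origin at the centre of its underside
- glass: a clear drinking glass, 80 mm in diameter, 102 mm tall, bystander, origin at the centre of its underside
- honey: a honey jar with a grey lid, 71 mm in diameter, 110 mm tall, bystander, origin at the centre of its underside
- track (a point): middle of the tracks' ledge level, caddy (0, 0, 118) mm, axes as the caddy. On both sides (y 50 to 66 mm) the hatch edges lie on a ledge at this height in an aluminium channel; its lips cover the hatch from y 53 mm outwards, their top is 12 mm above the ledge. The hatch has 1.5 mm play to each side and 2 mm in height
- stop_axis (a point): point of the mount on the rubber pad's axis, 10 mm above the mount's underside. The pad yields 6 N per mm, up to 6 mm, slowly (push slowly, 10 mm/s or less); let go, it creeps back and the hatch stays resting on it. Over 15 N on it damages it; the hatch is home when it presses the pad with more than 5 N for 0.4 s. The push at the tab has to overcome the sliding friction as well
Things that resemble listed ones, but are neither listed nor needed, are in the scene too. Leave any purple look-alike of the jar alone.

How it is judged:
On the way, in this order (a step that is already met when the one before it is completed fails the run):
1. the jar stands upright on the bay floor, let go, with the hatch still open (horizontal distance between jar and bay_floor below 0.045 m and height (world z) of jar below 0.012 m and angle between jar's own z axis and vertical below 0.1 rad and contact force between the fingers and jar below 0.1 N and x of hatch_edge in the frame of caddy below 0.05 m), for 0.2 s.
2. the hatch is held pressed against the rubber stop with more than 5 N for 0.4 s (contact force between hatch and stop_mount above 5 N and x of hatch_edge in the frame of caddy above 0.112 m), for 0.4 s.
At the end, for the whole second after the job is handed in: The jar stands upright (within 0.1 rad) on the floor of the bay, within 45 mm of its centre; the hatch lies flat in its tracks and covers the bay (leading edge beyond caddy x +112 mm), still touching the rubber stop (over 0.2 N); both at rest (x of hatch_edge in the frame of caddy above 0.112 m and z of hatch in the frame of caddy between 0.115 and 0.122 m and horizontal distance between jar and bay_floor below 0.045 m and height (world z) of jar below 0.012 m and angle between jar's own z axis and vertical below 0.1 rad and linear speed of each of hatch, jar below 0.01 m/s and contact force between hatch and stop_mount above 0.2 N).
It fails at once if the hatch presses the rubber stop with more than 15 N (contact force between hatch and stop_mount above 15 N).
It fails at once if the lemon, the glass or the honey jar is moved more than 15 mm (distance of any of lemon, glass, honey from where it was at the start of the episode above 0.015 m).
It also fails if it takes over 72 s, if anything falls off the work surface, if the arm or the gripper's body presses on something with over 40 N, if the wrist force passes 120 N, or if a joint passes its speed limit or range.

## Working session

There is one attempt and no reset: what is moved stays moved. The work goes in short steps, each a Python script; the robot and the scene stay as the last script left them, time stands still between calls to the robot, and variables do not carry over. Pictures are saved under pics/ and viewed, at most 10 in all, crops included, and the job is handed in when it is done.

```bash
mkdir -p pics; cat > h.py <<'E'
import numpy as np, cv2
from rig import *
def ray(f,uv):
    M=np.array(f["cam_to_world"]);d=np.array([(uv[0]-f["cx"])/f["fx"],-(uv[1]-f["cy"])/f["fy"],-1.])
    d=M[:3,:3]@d; return M[:3,3],d/np.linalg.norm(d)
def atz(f,uv,z):
    o,d=ray(f,uv); return o+d*(z-o[2])/d[2]
def proj(f,p):
    M=np.array(f["cam_to_world"]);c=M[:3,:3].T@(np.array(p)-M[:3,3])
    return np.array([f["cx"]+f["fx"]*c[0]/-c[2], f["cy"]-f["fy"]*c[1]/-c[2]])
def tri(f1,u1,f2,u2):
    A=[];b=[]
    for f,u in((f1,u1),(f2,u2)):
        o,d=ray(f,u);P=np.eye(3)-np.outer(d,d);A.append(P);b.append(P@o)
    x=np.linalg.lstsq(np.vstack(A),np.hstack(b),rcond=None)[0];return x
def save(f,n): cv2.imwrite("pics/"+n+".png",f["pixels"][:,:,::-1])
E
python3 - <<'E'
from h import *
np.set_printoptions(precision=3,suppress=True)
F={}
for c in("top","side"):
    F[c]=grab_frame(c);f=F[c];save(f,c+"0");print(c,{k:v for k,v in f.items() if k!="pixels"})
    for l in("jar","caddy","hatch","stop_mount","lemon","glass","honey"):
        for d in spot_in(l,c)[:3]: print(c,l,"bbox",np.round(d["bbox"]),round(d["score"],2))
    for l in("jar","bay_floor","hatch_tab","hatch_edge","track","stop_axis","caddy","stop_mount","hatch"):
        for d in spot_point(l,c)[:3]: print(c,l,"uv",np.round(d["uv"],1),round(d["score"],2))
print(get_t())
E
```

```text
top {'fx': 451.1911563124517, 'fy': 451.1911563124517, 'cx': 305.9900478211487, 'cy': 235.1322841737936, 'cam_to_world': array([[ 0.006,  0.995, -0.104,  0.336],
       [-1.   ,  0.006,  0.003, -0.116],
       [ 0.004,  0.104,  0.995,  1.402],
       [ 0.   ,  0.   ,  0.   ,  1.   ]])}
top jar bbox [417. 222.  21.  17.] 0.89
top jar bbox [351. 183.  18.  19.] 0.54
top caddy bbox [195. 180.  89. 116.] 0.63
top hatch bbox [205. 236.  47.  53.] 0.71
top stop_mount bbox [251. 185.  13.  14.] 0.53
top lemon bbox [384. 207.  16.  23.] 0.68
top glass bbox [280. 147.  21.  33.] 0.67
top honey bbox [177. 288.  30.  26.] 0.88
top jar uv [421.5 231. ] 0.89
top jar uv [357.6 195.8] 0.59
top bay_floor uv [254.  223.9] 0.91
top bay_floor uv [198.1 300.9] 0.37
top hatch_tab uv [233.6 251. ] 0.66
top hatch_tab uv [242.  241.9] 0.56
top hatch_edge uv [240.  237.6] 0.81
top track uv [235.8 242.6] 0.78
top stop_axis uv [296.5 171.7] 0.31
top caddy uv [242.5 245.8] 0.84
top stop_mount uv [239.5 238.5] 0.68
top stop_mount uv [259.  190.8] 0.57
top hatch uv [230.6 262.8] 0.59
side {'fx': 505.7102004890867
[... 218 characters left out ...]
     [ 0.   ,  0.   ,  0.   ,  1.   ]])}
side jar bbox [319. 346.  19.  41.] 0.58
side jar bbox [356. 283.  15.  36.] 0.57
side caddy bbox [257. 189. 101.  69.] 0.71
side hatch bbox [261. 191.  50.  22.] 0.75
side hatch bbox [368. 235.  27.  40.] 0.61
side lemon bbox [326. 330.  24.  20.] 0.65
side lemon bbox [253. 184. 106.  77.] 0.45
side glass bbox [368. 234.  27.  40.] 0.88
side honey bbox [243. 178.  21.  40.] 0.96
side jar uv [327.1 376.6] 0.69
side jar uv [362.3 314.8] 0.68
side hatch_tab uv [293.2 206.4] 0.88
side hatch_edge uv [302.5 209. ] 0.79
side track uv [304.  205.8] 0.69
side stop_axis uv [353.6 219.1] 0.49
side caddy uv [306.3 239.2] 0.64
side hatch uv [287.5 204.8] 0.78
1.7
```

```bash
python3 - <<'E'
import cv2
a=cv2.imread("pics/top0.png")[130:340,160:460];b=cv2.imread("pics/side0.png")[160:410,220:420]
cv2.imwrite("pics/t.png",cv2.resize(a,None,fx=2.66,fy=2.66,interpolation=cv2.INTER_CUBIC))
cv2.imwrite("pics/s.png",cv2.resize(b,None,fx=2.4,fy=2.4,interpolation=cv2.INTER_CUBIC))
E
```

```text
(no output)
```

View pics/t.png

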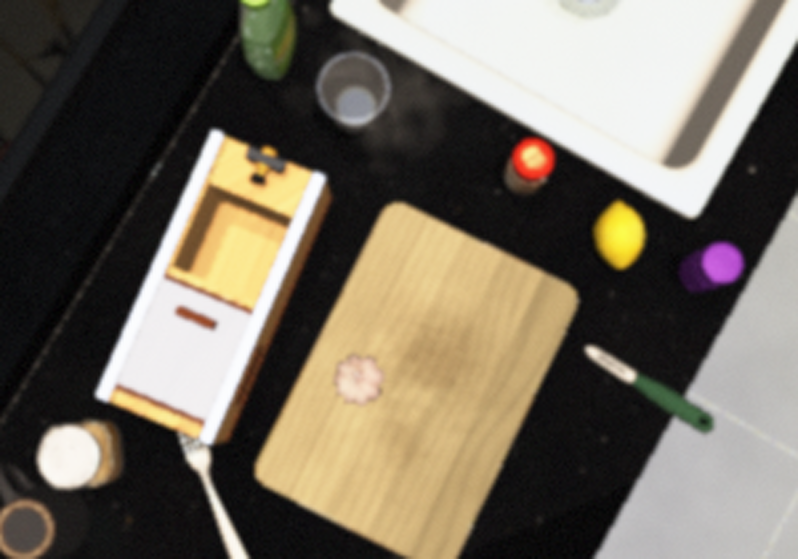

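View pics/s.png

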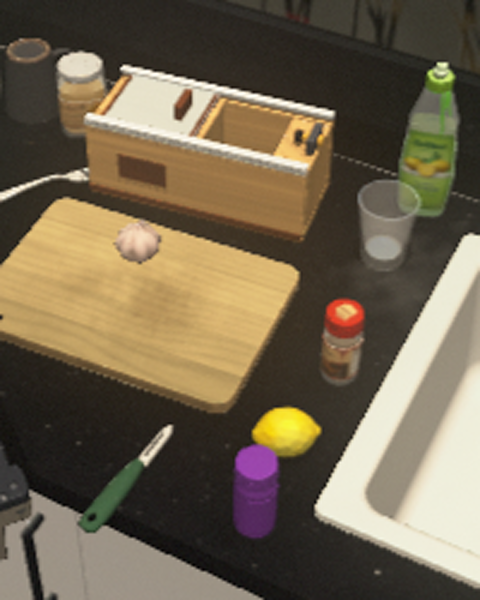

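The top view shows the red jar at about pixel (359,192), the purple look-alike at (428,229), the lemon at (393,218) and the caddy rails running from about (197,279) to (240,179). The hatch is open, with its tab near (233,250). The side view agrees: jar at (363,313), purple jar at (327,377).

```bash
cat > fit.py <<'E'
from h import *
from scipy.optimize import least_squares
np.set_printoptions(precision=4,suppress=True)
t=grab_frame("top");s=grab_frame("side")
T=lambda u:np.array([160+u[0]/2.66,130+u[1]/2.66]);S=lambda u:np.array([220+u[0]/2.4,160+u[1]/2.4])
C=[(-.145,.066),(.165,.066),(.165,-.066),(-.145,-.066)]
tc=[(97,397),(214,129),(328,175),(220,443)];sc=[(122,67),(335,113),(308,168),(87,118)]
def cw(q,p):
    c,n=np.cos(q[2]),np.sin(q[2]);return np.array([q[0]+c*p[0]-n*p[1],q[1]+n*p[0]+c*p[1],p[2]])
def res(q):
    r=[]
    for k,c in enumerate(C):
        P=cw(q,(*c,.130));r+=[proj(t,P)-T(tc[k]),proj(s,P)-S(sc[k])]
    return np.hstack(r)
R=least_squares(res,[.42,.05,-.4],loss="soft_l1");print("caddy",R.x);print(res(R.x).reshape(-1,4))
q=R.x
def show(n,u1,u2,z):print(n,"tri",tri(t,u1,s,u2),"top@z",atz(t,u1,z),"side@z",atz(s,u2,z))
show("jar base",(357.6,195.8),(362.3,314.8),0)
show("jar capbottom/top",T((532,160)),S((346,312)),.106)
show("tab",(233.6,251),(293.2,206.4),.136);show("edge",(240,237.6),(302.5,209),.121)
for n,p in dict(bay=(.062,0,.006),stop=(.156,0,.128),track=(0,0,.118)).items():print(n,cw(q,p),proj(t,cw(q,p)),proj(s,cw(q,p)))
bb=lambda b:(b[0]+b[2]/2,b[1]+b[3]/2)
show("glass",bb((280,147,21,33)),bb((368,234,27,40)),.05);show("honey",bb((177,288,30,26)),bb((243,178,21,40)),.055);show("lemon",bb((384,207,16,23)),bb((326,330,24,20)),.028)
E
python3 fit.py
```

```text
caddy [ 0.4553  0.068  -0.3772]
[[ 1.1402 -0.6964 -0.3448 -0.3107]
 [ 0.0304 -0.5414 -0.42   -0.6386]
 [-0.2696 -0.8773 -0.6768  1.1307]
 [-1.6783 -0.2538 -1.933   0.958 ]]
jar base tri [ 0.6097 -0.2823  0.0056] top@z [ 0.6084 -0.283   0.    ] side@z [ 0.613  -0.2771  0.    ]
jar capbottom/top tri [ 0.608  -0.2777  0.1042] top@z [ 0.6046 -0.2775  0.106 ] side@z [ 0.6106 -0.2788  0.106 ]
tab tri [0.4216 0.0845 0.1235] top@z [0.4224 0.0827 0.136 ] side@z [0.4201 0.0677 0.136 ]
edge tri [0.4554 0.0664 0.1267] top@z [0.4618 0.0677 0.121 ] side@z [0.4498 0.0727 0.121 ]
bay [0.5129 0.0452 0.006 ] [252.7854 224.9481] [321.8682 240.9772]
stop [0.6003 0.0105 0.128 ] [260.5848 189.4262] [350.7925 218.3201]
track [0.4553 0.068  0.118 ] [239.9816 239.9668] [304.2262 210.5964]
glass tri [ 0.6957 -0.072   0.0488] top@z [ 0.6978 -0.072   0.05  ] side@z [ 0.6931 -0.074   0.05  ]
honey tri [0.2807 0.2121 0.0667] top@z [0.2792 0.2149 0.055 ] side@z [0.2801 0.2282 0.055 ]
lemon tri [ 0.533  -0.3854  0.0266] top@z [ 0.5328 -0.3851  0.028 ] side@z [ 0.5329 -0.3865  0.028 ]
```

```bash
cat >> h.py <<'E'
np.set_printoptions(precision=4,suppress=True)
def Q(psi): return [0,float(np.cos(psi/2)),float(np.sin(psi/2)),0]
CAD=np.array([.4553,.068,-.3772])
def cw(p,q=None):
    q=CAD if q is None else q
    c,n=np.cos(q[2]),np.sin(q[2]);return np.array([q[0]+c*p[0]-n*p[1],q[1]+n*p[0]+c*p[1],p[2]])
def fish(f,uv,z):
    M=np.array(f["cam_to_world"]);a=np.array([(uv[0]-f["cx"])/f["fx"],(uv[1]-f["cy"])/f["fy"]]);th=np.linalg.norm(a)
    d=np.array([*(a/th*np.sin(th)),np.cos(th)])*[1,-1,-1];d=M[:3,:3]@d;o=M[:3,3];return o+d*(z-o[2])/d[2]
E
python3 - <<'E'
from h import *
print(get_tcp_rot(),get_joint_positions())
J=(.608,-.279)
for psi in(CAD[2],CAD[2]+np.pi):
  for p in((*J,.26),(*J,.1),tuple(cw((.062,0,.3))),tuple(cw((.062,0,.11))),tuple(cw((-.05,0,.15))),tuple(cw((.08,0,.15)))):
    print(round(psi,2),p,solve_ik(p,Q(psi)))
ps=CAD[2]
gripper_to(.85)
try: move_pose((*J,.26),Q(ps))
except IKError: print("IKE")
f=grab_frame("wrist");save(f,"w0")
print(get_t(),get_position(),f["fx"],f["cx"],f["cy"])
for d in spot_in("jar","wrist"):print(d)
for d in spot_point("jar","wrist"):print(d,fish(f,d["uv"],0))
E
```

```text
[ 0.      0.9818  0.1897 -0.    ] [ 1.146   0.4675 -0.0116  1.6027  0.006   1.0714 -0.0563]
-0.38 (0.608, -0.279, 0.26) [ 0.3986  0.4803 -0.0261  1.5272  0.0133  1.1342 -1.5782]
-0.38 (0.608, -0.279, 0.1) [ 0.3738  0.648   0.009   1.6476 -0.0073  0.846  -1.5621]
-0.38 (np.float64(0.5129413734125896), np.float64(0.04516423701492743), np.float64(0.3)) [ 0.3088  0.2242 -0.5321  1.8292  0.1256  1.1215 -2.215 ]
-0.38 (np.float64(0.5129413734125896), np.float64(0.04516423701492743), np.float64(0.11)) [ 0.1298  0.4503 -0.3444  2.0105  0.2256  0.7167 -2.3019]
-0.38 (np.float64(0.40881502144146), np.float64(0.08641593789118757), np.float64(0.15)) [ 0.2874  0.2801 -0.6433  2.1871  0.2475  0.7436 -2.4688]
-0.38 (np.float64(0.5296759656936639), np.float64(0.038534499374099904), np.float64(0.15)) [ 0.1608  0.4132 -0.363   1.9482  0.1973  0.8142 -2.2584]
2.76 (0.608, -0.279, 0.26) [ 0.7861  0.5609 -0.5991  1.4975  0.3296  1.1852  1.3274]
2.76 (0.608, -0.279, 0.1) [ 0.7601  0.7313 -0.5569  1.618   0.4576  0.9256  1.2318]
2.76 (np.float64(0.5129413734125896), np.float64(0.04516423701492743), np.float64(0.3)) [ 0.5695  0.2917 -0.8569  1.8152  0.2411  1.1434  0.826 ]
2.76 (np.float64(0.5129413734125896), np.float64(0.04516423701492743), np.float64(0.11)) [ 0.4256  0.5426 -0.7228  1.9924  0.5016  0.7901  0.604 ]
2.76 (np.float64(0.40881502144146), np.float64(0.08641593789118757), np.float64(0.15)) [ 0.7256  0.5194 -1.215   2.1678  0.6431  0.888   0.3111]
2.76 (np.float64(0.5296759656936639), np.float64(0.038534499374099904), np.float64(0.15)) [ 0.46    0.5063 -0.751   1.9299  0.4449  0.8773  0.6731]
4.0333 [ 0.6073 -0.2805  0.26  ] 371.64829954431775 318.1350926007191 242.79001860289887
{'bbox': [484.6, 224.7, 82.4, 62.8], 'score': 0.97}
{'bbox': [286.4, 191.9, 51.0, 63.8], 'score': 0.65}
{'uv': [314.1, 211.4], 'score': 0.92} [ 0.612  -0.2768  0.    ]
{'uv': [501.6, 241.7], 'score': 0.61} [ 0.4946 -0.4783  0.    ]
```

```bash
python3 - <<'E'
from h import *
J=(.610,-.2785)
move_linear((*J,.16)); move_linear((*J,.098),v=.08)
print("F",get_force())
gripper_to(0.3); print("grip",get_opening()*92,get_finger_force(),get_position())
move_linear((*J,.30),v=.2); print("lift",get_opening()*92,get_finger_force(),get_force())
p=cw((.062,0,.30))
move_pose(tuple(p),Q(CAD[2])); print(get_position(),get_t())
f=grab_frame("wrist");save(f,"w1")
for l,z in dict(bay_floor=.006,stop_axis=.128,hatch_tab=.136,hatch_edge=.121,track=.118).items():
    for d in spot_point(l,"wrist")[:2]:
        P=fish(f,d["uv"],z);c=np.cos(CAD[2]);s=np.sin(CAD[2]);e=P-[CAD[0],CAD[1],0]
        print(l,d["uv"],round(d["score"],2),P,"caddy",[c*e[0]+s*e[1],-s*e[0]+c*e[1]])
print(spot_in("hatch","wrist")[:1])
E
```

```text
F [-0.0363 -0.0872 -0.5185]
grip 43.767129723196824 29.99675583177634 [ 0.6101 -0.2785  0.0981]
lift 43.82849513890127 29.995658366738628 [-0.2114 -0.6057 -1.0678]
[0.5136 0.0438 0.2999] 8.9167
bay_floor [313.0, 206.5] 0.73 [0.5198 0.0487 0.006 ] caddy [np.float64(0.06705690732078826), np.float64(0.00575865006869785)]
stop_axis [312.3, 121.2] 0.81 [0.604 0.014 0.128] caddy [np.float64(0.15811882608567326), np.float64(0.00453298142500063)]
[{'bbox': [264.1, 336.8, 99.2, 73.0], 'score': 0.98}]
```

View pics/w1.png

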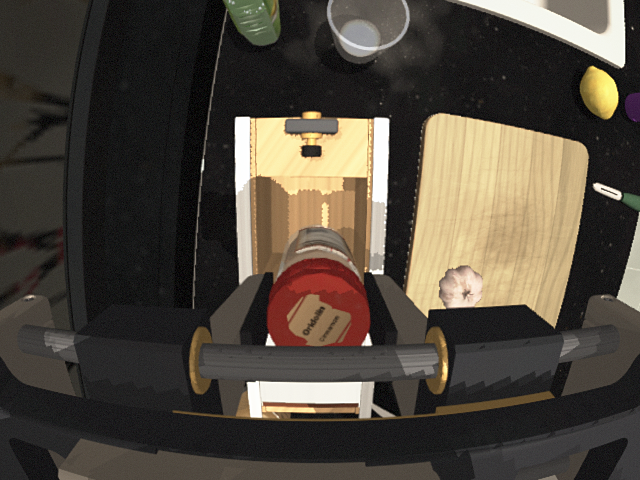

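The wrist view shows the jar held upright, cap at about (320,305), above the bay. The stop pad is at (312,150) and the rail ends are at (235,118) and (389,118). I'll refine the caddy pose from these.

```bash
python3 - <<'E'
from h import *
f=grab_frame("wrist")
c=np.cos(CAD[2]);s=np.sin(CAD[2])
for uv,z in(((235,118),.13),((389,118),.13),((237,260),.13),((386,260),.13),((250,118),.13),((373,118),.13),((312,117),.14),((312,150),.128)):
    P=fish(f,uv,z);e=P-[CAD[0],CAD[1],0];print(uv,P,"caddy",c*e[0]+s*e[1],-s*e[0]+c*e[1])
print(get_position(),get_t())
E
```

```text
(235, 118) [0.632  0.0751 0.13  ] caddy 0.16165945675625235 0.07173124513175763
(389, 118) [ 0.5829 -0.0473  0.13  ] caddy 0.161073253533236 -0.06016433883108493
(237, 260) [0.5155 0.1238 0.13  ] caddy 0.03542592028644809 0.07401548452167421
(386, 260) [ 0.4658 -0.0015  0.13  ] caddy 0.03536157265988623 -0.060730760698010096
(250, 118) [0.6266 0.0631 0.13  ] caddy 0.16105371815631114 0.05854604777942885
(373, 118) [ 0.5875 -0.0341  0.13  ] caddy 0.16055856501066992 -0.04626497838930533
(312, 117) [0.6058 0.0142 0.14  ] caddy 0.159686891055038 0.005422599995817838
(312, 150) [0.5804 0.0245 0.128 ] caddy 0.13235155326635675 0.005646872148179556
[0.5131 0.0448 0.2999] 9.3167
```

```bash
sed -i 's/^CAD=.*/CAD=np.array([.4556,.0742,-.3772])/' h.py; python3 - <<'E'
from h import *
f0=get_force()
move_linear(tuple(cw((.062,0,.30))))
move_linear(tuple(cw((.062,0,.13))),v=.15);print(get_force()-f0)
for z in np.arange(.118,.1005,-.002):
    move_linear(tuple(cw((.062,0,z))),v=.04); F=get_force()-f0
    if F[2]>2.5 or np.hypot(*F[:2])>6: break
print("z",z,F,get_position())
gripper_to(.57); print(get_opening()*92,get_finger_force(),get_force())
move_linear(tuple(cw((.062,0,.22))),v=.12)
move_linear(tuple(cw((.0,0,.30))),v=.25)
print(get_t(),get_position()); f=grab_frame("wrist");save(f,"w2")
c=np.cos(CAD[2]);s=np.sin(CAD[2])
for l,z in dict(jar=.006,hatch_tab=.136,hatch_edge=.121,stop_axis=.128).items():
    for d in spot_point(l,"wrist")[:2]:
        e=fish(f,d["uv"],z)-[CAD[0],CAD[1],0];print(l,d["uv"],round(d["score"],2),"caddy",c*e[0]+s*e[1],-s*e[0]+c*e[1])
E
```

```text
[-0.8321 -1.0787 -0.7848]
z 0.10199999999999998 [-3.0609 -0.4715 12.9179] [0.5145 0.0518 0.1037]
52.27412852632922 0.0 [-0.5259 -0.3849  0.0903]
15.325 [0.4557 0.0738 0.2993]
jar [315.8, 155.7] 0.79 caddy 0.06491208609760728 0.0030310742236106525
jar [631.4, 69.3] 0.61 caddy 0.2385625959967903 -0.48990770705160835
hatch_tab [316.8, 264.4] 0.84 caddy -0.028591963714862452 0.0016236092437014252
hatch_edge [318.2, 224.1] 0.94 caddy 0.004456383808000254 0.0003759389738235909
stop_axis [321.2, 48.2] 0.71 caddy 0.16038310076848158 -0.0021792030413006203
```

View pics/w2.png

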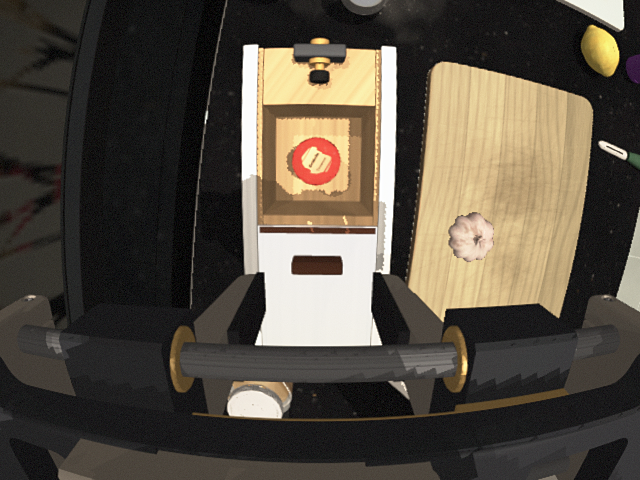

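The jar stands centred in the bay, cap at (317,161). The hatch tab is at (317,265) and the leading edge at (318,229). Next I close the fingers, push from behind the tab and feel for the stop.

```bash
cat > push.py <<'E'
from h import *
gripper_to(0.0)
Z=.152;u=cw((1,0,0))-cw((0,0,0))
go=lambda x,v:move_linear(tuple(cw((x,0,Z))),v=v)
move_linear(tuple(cw((-.075,0,.20))),v=.2);go(-.075,.1)
wait(.2);f0=np.mean([get_force() for _ in range(5)],0);print("zero",f0,get_position(),get_t())
def P():
    a=[]
    for _ in range(4): a.append(-(get_force()-f0)@u)
    return np.mean(a)
x=-.075
while x<-.03:
    x+=.003;go(x,.03);p=P()
    if p>.5:break
print("tab contact",x,p,get_force()-f0,get_t())
xc=x
tr=[]
while x<xc+.095: # edge ~ .1
    x+=.012;go(x,.045);p=P();tr.append(p)
    if p>5:print("unexpected");break
print("slide",np.round(tr,2),get_force()-f0,x,get_t())
E
python3 push.py
```

```text
zero [-0.2928 -0.5467 -0.1565] [0.3864 0.1019 0.1526] 18.0417
tab contact -0.02999999999999996 0.38299987971089205 [-0.0283  0.9685  0.7993] 21.7917
slide [ 0.01  1.12 -0.14  0.27  0.25 -0.55  0.07  0.26] [-0.0406  0.6123  0.6377] 0.06600000000000003 25.125
```

```bash
python3 - <<'E'
from h import *
f=grab_frame("wrist");save(f,"w3");g=grab_frame("side")
cv2.imwrite("pics/s3.png",cv2.resize(g["pixels"][160:280,240:400,::-1],None,fx=4,fy=4,interpolation=cv2.INTER_CUBIC))
c=np.cos(CAD[2]);s=np.sin(CAD[2])
for l,z in dict(hatch_tab=.136,hatch_edge=.121).items():
    for d in spot_point(l,"wrist")[:2]:
        e=fish(f,d["uv"],z)-[CAD[0],CAD[1],0];print(l,d["uv"],round(d["score"],2),"caddy",c*e[0]+s*e[1],-s*e[0]+c*e[1])
print(get_position(),get_force())
E
```

```text
hatch_tab [317.2, 260.4] 0.67 caddy 0.08449410788996342 0.0014378202981568354
hatch_edge [316.3, 188.6] 0.97 caddy 0.11614206382149342 0.0018760500788356574
[0.517  0.0499 0.152 ] [-0.3517  0.6857  0.6141]
```

View pics/w3.png

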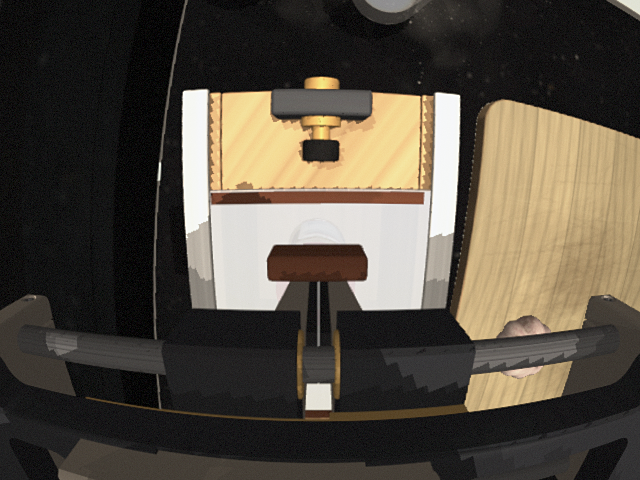

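View pics/s3.png

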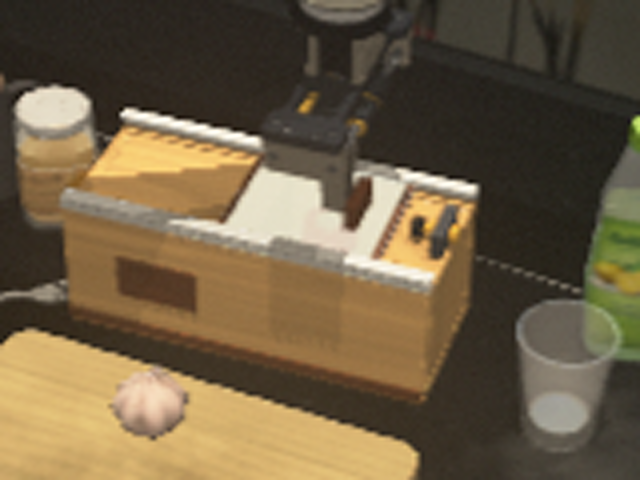

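The hatch has slid along with the closed fingers. Its edge (row ~190, caddy x about 115 mm) is nearing the pad (row ~160). From here I push slowly under force control.

```bash
cat > press.py <<'E'
from h import *
Z=.152;u=cw((1,0,0))-cw((0,0,0));f0=np.array([-.29,-.55,-.16])
go=lambda x,v:move_linear(tuple(cw((x,0,Z))),v=v)
P=lambda:np.mean([-(get_force()-f0)@u for _ in range(4)])
x=.066;tr=[]
while x<.098:
    st=.001 if P()<2.5 else .00025
    x+=st;go(x,.008 if st>.0005 else .004);p=P();tr.append((round(x*1e3,2),round(p,1)))
    if p>9.5:break
print(tr[-25:],len(tr),get_t())
if p>9.5:
    t0=get_t();h=[]
    while get_t()-t0<1.2:
        wait(.08);p=P();h.append(round(p,1))
        if p<8.5:x+=.0002;go(x,.004)
        elif p>12:x-=.0003;go(x,.004)
    print("hold",h,x)
    for _ in range(8): x-=.0005;go(x,.006);
    print("eased",P(),get_t())
    go(x-.03,.08);move_linear(tuple(cw((x-.03,0,.30))),v=.2)
    wait(.5);f=grab_frame("wrist");save(f,"w4");print(get_position(),get_t())
    c=np.cos(CAD[2]);s=np.sin(CAD[2])
    for l,z in dict(hatch_tab=.136,hatch_edge=.121,jar=.006).items():
        for d in spot_point(l,"wrist")[:1]:
            e=fish(f,d["uv"],z)-[CAD[0],CAD[1],0];print(l,d["uv"],round(d["score"],2),"caddy",c*e[0]+s*e[1],-s*e[0]+c*e[1])
E
python3 press.py
```

```text
[(70.0, np.float64(0.9)), (71.0, np.float64(0.8)), (72.0, np.float64(0.0)), (73.0, np.float64(0.3)), (74.0, np.float64(0.5)), (75.0, np.float64(1.0)), (76.0, np.float64(-0.2)), (77.0, np.float64(0.4)), (78.0, np.float64(0.7)), (79.0, np.float64(0.7)), (80.0, np.float64(0.1)), (81.0, np.float64(2.8)), (81.25, np.float64(2.6)), (81.5, np.float64(5.1)), (81.75, np.float64(4.6)), (82.0, np.float64(6.1)), (82.25, np.float64(7.3)), (82.5, np.float64(7.1)), (82.75, np.float64(7.0)), (83.0, np.float64(7.1)), (83.25, np.float64(8.5)), (83.5, np.float64(8.2)), (83.75, np.float64(8.9)), (84.0, np.float64(9.3)), (84.25, np.float64(11.2))] 28 32.7
hold [np.float64(10.6), np.float64(10.6), np.float64(10.0), np.float64(10.3), np.float64(10.8), np.float64(10.1), np.float64(11.0), np.float64(10.3), np.float64(10.8), np.float64(10.1), np.float64(10.1), np.float64(11.1), np.float64(9.4), np.float64(10.1), np.float64(9.8)] 0.08425000000000002
eased -0.732052143741651 35.95
[0.5023 0.0557 0.2999] 37.9167
hatch_tab [316.9, 137.6] 0.65 caddy 0.1304935401950443 0.0019071243724229497
hatch_edge [317.2, 137.2] 0.81 caddy 0.13152003518704733 0.0016801215480969703
jar [632.2, 99.8] 0.77 caddy 0.23799567702320923 -0.487741058779954
```

View pics/w4.png

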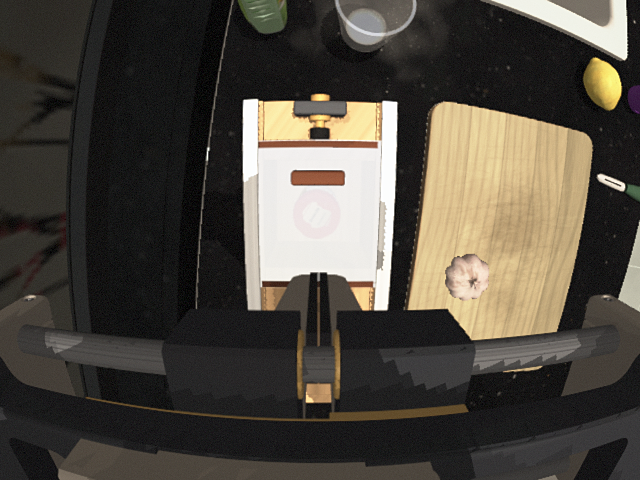

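The hatch edge (row ~141) rests against the pad at (320,135). The jar stands under the clear hatch at (317,213), and the fingers are clear.

```bash
python3 -c "
from rig import *
print(hand_in(),get_t())"
```

```text
the job is handed in; nothing more can be done
the job is handed in; nothing more can be done
```

The job is handed in, with no verdict returned: the red-capped jar stands in the bay, and the hatch was pressed at about 10 N (measured at the tool) for over a second, then released and left resting against the rubber stop, with the robot's clock at about 38 s of the 72 s allowed.

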